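Stow a sprung ski brake on its hair-trigger lock

ROBOT

A 7-joint arm with a two-finger parallel gripper is mounted at the origin on the work surface. World frame = base frame: x ahead of the robot, y to its left, z up, the work surface at z = 0. Lengths are in m, angles in rad, forces in N, time in s.
With the tool pointing down it reaches from about 0.4 to 0.85 m from the base axis. Payload 10.4 kg.
Tool frame: the origin (TCP) lies between the finger pads; the fingertips stand 19 mm ahead of it and the grasp point (between the pads) is the TCP (manip.tip_reach is the z of the fingertips in the tool frame, in m); z points along the fingers, y is the direction in which the jaws open and shut (so a half turn about z gives the same grasp; the last joint's range is limited). The gripper opens to 85 mm and grips with 20 to 120 N. Pads are 22 mm wide; open, the fingers measure 114 mm over their backs; the gripper's body (76 mm by 85 mm) begins 54 mm behind the grasp point. The pads swing forward as they close: fully open they stand 13 mm farther back than shut.
Start: joints at [-0.023, 0.332, -0.065, 1.46, 0.022, 1.35, -0.088], TCP at [0.625, 0, 0.25] pointing down, gripper open.
Joint ranges: [-2.6, 2.6], [-0.5, 2.12], [-1.47, 1.34], [0.16, 2.42], [-1.27, 4.41], [0.06, 2.06], [-2.6, 2.6]. Speed limits (rad/s): [2.22, 2.22, 2.79, 2.79, 3.14, 3.14, 3.14].

INTERFACE

Orientations are given as a unit quaternion [x, y, z, w].
In Python, from workcell import sensors, cams, manip gives the robot as it stands.
- The arm moves only by the shell command python3 -m jog 'ROWS' [FORCE]. ROWS is JSON, a list of rows, each a list of 3 entries, a list of its own where there are three numbers: the shift along the world's x, y, z in m, then the turn, a rotation vector about the world's x, y, z in rad, then the opening in per cent of the stroke, from 0 (shut) to 100 (fully open). In form: [[[dx, dy, dz], [wx, wy, wz], grip], ...]. A call has 1 to 5 rows; each row shifts and turns the pose as measured when the row begins; what a row does not reach is not made up. A row lasts 1/8 s, in which the tool goes at most 62.5 mm and 10.7 degrees, less where a joint would pass 70% of its speed; a pose out of reach is approached as far as the arm can. A call with a gripper value outside its range is refused whole. The fingers move at their own pace and stop on an object; FORCE is the grip in N (left out, the last holds). Time passes only in rows, so rows that do not move let the fingers close. It gives the time, the measured TCP pose, the force and the opening at its end, in the units of the state.
- sensors.get_obs(): the state, without advancing time (a new reading comes with each control period).
- cams.camera(name): name is "scene" or "side" or "wrist"; returns (picture, depth): 384x512x3 uint8, red, green, blue; 384x512 float32, m along the optical axis (not along the pixel's ray), 0 where there is no reading.
- cams.camera_model(name): a dict with "intrinsics" (3x3 intrinsics, pixels), "view" (4x4, takes a point from world to camera coordinates). Camera axes: x right, y down, z forward; pixel columns grow to the right and rows downward; lengths in m; the calibration is good to about 2 mm. A picture is of the moment at which its call begins: read the wrist's pose just before it. camera_model takes no time and is no camera call; for the wrist camera it gives the pose at the moment of the call.
- manip.hand_in(): hands the job in, once; it reports no verdict.
The state is a dict: "clock": time; "joint_pos": joint angles; "joint_velocities": joint speeds; "tau": joint torques, N m; "position": TCP position; "ee_rot": TCP orientation; "ft_force": force on the tool from outside, world axes, zero at the start; "torque": the same for the moment, N m; "grip_width": opening from 0.0 (shut) to 1.0 (fully open).
Only numpy, scipy, OpenCV 4.12 (cv2) and the standard library are available. Lean on these libraries where they do the work, as an engineer would, in place of code of your own. Each camera call takes 0.05 s, during which the arm holds its last target.

TASK

The brake of the near ski is still down and has to be stowed before the ski is turned over for waxing: press its black pedal right down onto the rubber stop and, with the pedal still held down, push the orange lock fully forward by its thumb tab, then ease the pedal up until it hangs on the lock's hooks, and let go without firing it. Do it by feel and gently: never press or push harder than 30 N, do not let the pedal fly up or snap at any time, do not knock against the far ski or anything else, and leave the things on the bench and on the ski where they are.

Things in the scene. Friction and masses are not known exactly. Their poses are not given: they have to be found in the camera images.
- ski: Near ski of two on red ski vises; fixed, 98 mm wide, 18 thick, top sheet 140 mm above the bench. Origin: on its top sheet, on the centre line, straight below the pivot of its brake pedal. x: along the ski to the upturned tip (heel piece to toe piece), y: left of x, z: up. 'At x' below means this x in mm. Heel piece: x -128 to -26, 60 wide, 67 high; toe piece from x 240.
- brake_foot (a point): Point on the ski's top sheet under the pedal's pivot (x 0). The brake (x -25 to 90, 72 wide) stands here on yellow packing shims of unknown thickness S, 0 to 14 mm, which nothing reports: heights are given as n+S mm above the top sheet; S must be felt. Its front plate, with lock and rubber stop, is packed on its own, 3.5 mm lower to 3.5 mm higher. Pivot: crosswise, 14+S high.
- brake_pedal (a joint): Black ribbed pedal, 44 mm wide, 7 thick, free front edge towards the toe piece; rad, grows as pressed down. 0: free, front edge up at x 44, 58+S high, wire arms with orange tips hang beside the ski. It hangs on the lock at H, nearly level; H is unknown, 0.51 to 0.69. The hooks pass from about H + 0.02; the rubber stop is at about H + 0.03. A spring lifts it; released off the hooks it flies up.
- edge_foot (a point): Point on the ski's top sheet under the pedal's front edge when down (x 62). The edge's top is 20+S to 31+S high when hung on the lock (the less, the greater H) and 2 mm lower on the rubber stop. Pushing down near the edge takes about 8 to 11 N all the way, then, once on the hard rubber stop, over 10 N more for each mm.
- bar_foot (a point): Point on the ski's top sheet under the pedal's steel cross bar when down (x 45), 7 x 8 mm, whose ends stand out 11 mm at both sides of the pedal. The lock's two orange hooks wait just behind these ends and pass over them as the lock goes forward, if the pedal is on its stop; if not, they jam against the ends at about 4 mm. The eased pedal hangs by the bar under the hooks.
- brake_lock (a joint): Orange sliding lock: side rails, two hooks, thumb tab. m, forward (+x of the ski): 0 open, its rest; 0.010 home, a hard stop. A weak spring (0.5 to 0.9 N) draws it back until the pedal's load under the hooks holds it; short of about 0.006 it does not hold. Hair trigger: once hooked, 2 to 4 N backward on it, or pressing the pedal again, fires it.
- tab_foot (a point): Point on the ski's top sheet under the rear face of the lock's upright thumb tab when open (x 66; x 76 when home). The tab stands in front of the pedal, 40 mm wide, 5 thick, from 8+S to 36+S high (3.5 mm more or less); its rear face, towards the pedal, is pushed forward. A fingertip sliding forward on the held-down pedal can push it while it still holds the pedal.
- far_brake (a point): Brake of the far ski, already stowed: how the finished one looks. Not to be touched. Point on that ski's top sheet under its pedal pivot; that ski is fixed parallel to the near one, 165 mm beyond it.
- scraper_mid (a point): blue plastic wax scraper, flat plate 140 x 60 x 4 mm lying across the near ski between toe piece and brake; point: its centre
- glue_bottle: cream squeeze bottle of glue, 58 mm across, 185 mm tall, standing on the bench; origin: centre of its underside
- screwdriver: blue-handled screwdriver, 200 mm long, lying on the bench; origin: middle of its length, underside
- screw_jar: screw jar with red lid, 60 mm across, 75 mm tall; origin: centre of its underside
- wax_block: red block of wax 75 x 42 x 22 mm on the bench; origin: centre of its underside
- brass_brush: wood-backed brass brush 115 x 55 x 38 mm on the bench; origin: centre of its underside
- cordless_drill: cordless drill standing on its battery, 75 x 190 mm and 200 mm tall; origin: centre of its underside

How it is judged:
By the outcome, as a careful person would: the job done as asked, in the order asked, and still so for the second after the job is handed in, with the robot touching nothing.
It also fails if it takes over 64 s, if anything falls off the work surface, if the arm or the gripper's body presses on something with over 40 N, if the wrist force passes 120 N, or if a joint passes its speed limit or range.

## Working session

There is one attempt and no reset: what is moved stays moved. The work goes in short steps, Python scripts to look and compute and a shell command to move; the robot and the scene stay as the last step left them, time stands still between calls to the robot, and variables do not carry over. Pictures are saved under pics/ and viewed, and the job is handed in when it is done.

```bash
ls; mkdir -p pics
python3 - <<'E'
from workcell import sensors,cams,manip
import cv2
o=sensors.get_obs();print({k:(v if not hasattr(v,'round') else v) for k,v in o.items()});print(manip.tip_reach)
import numpy as np
for n in ["scene","side","wrist"]:
    m=cams.camera_model(n);p,d=cams.camera(n);np.savez(f"pics/{n}0.npz",p=p,d=d,K=m["intrinsics"],V=m["view"])
    cv2.imwrite(f"pics/{n}0.png",p[:,:,::-1]);print(n,np.round(m["intrinsics"],1).tolist(),np.round(m["view"],3).tolist())
E
```

```text
pics
{'clock': 0.0, 'joint_pos': array([-0.0225948 ,  0.33285989, -0.06468543,  1.46094249,  0.02157764,
        1.34988941, -0.08849304]), 'joint_velocities': array([ 5.90882025e-04, -5.42356761e-04, -1.43133925e-05, -9.19025994e-04,
       -2.92739198e-05, -1.82769310e-03, -5.99122268e-04]), 'tau': array([ 4.98105128e-04, -6.25449800e+01,  4.97091911e-02, -3.91610491e+01,
        1.63588714e-02,  9.83294769e-03, -6.01235030e-06]), 'position': array([ 6.24653754e-01, -8.79739273e-06,  2.49522791e-01]), 'ee_rot': array([ 7.07105161e-01,  7.07108052e-01, -5.13409796e-04, -4.79327187e-04]), 'ft_force': array([ 0.40068711, -0.14034837, -0.05220889]), 'torque': array([ 0.01471827, -0.02124965,  0.03983642]), 'grip_width': 1.0005996669225123}
0.019
scene [[456.3, 0.0, 259.9], [0.0, 456.3, 185.5], [0.0, 0.0, 1.0]] [[-0.977, 0.214, 0.0, 0.548], [0.192, 0.877, -0.44, -0.008], [-0.094, -0.43, -0.898, 1.595], [0.0, 0.0, 0.0, 1.0]]
side [[420.5, 0.0, 249.4], [0.0, 420.5, 187.5], [0.0, 0.0, 1.0]] [[0.751, -0.661, 0.007, -0.431], [-0.359, -0.416, -0.835, 0.294], [0.555, 0.625, -0.55, 1.079], [0.0, 0.0, 0.0, 1.0]]
wrist [[298.8, 0.0, 256.2], [0.0, 298.8, 192.0], [0.0, 0.0, 1.0]] [[1.0, -0.0, -0.002, -0.624], [0.001, -0.949, 0.314, -0.041], [-0.002, -0.314, -0.949, 0.381], [0.0, 0.0, 0.0, 1.0]]
```

View pics/scene0.png

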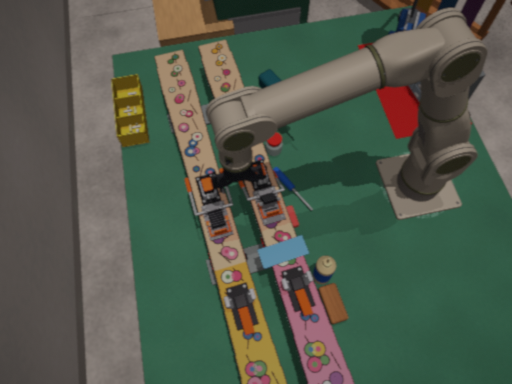

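View pics/side0.png

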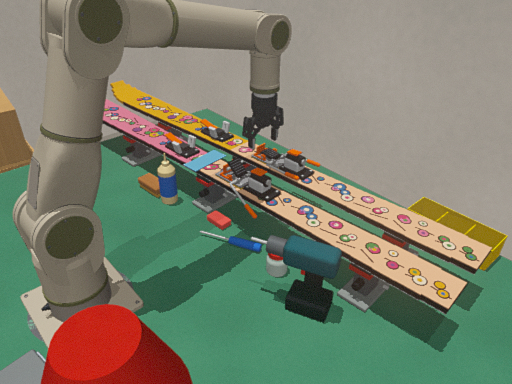

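View pics/wrist0.png

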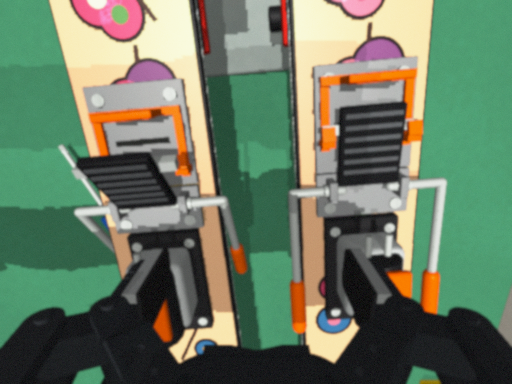

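The wrist view shows the near brake on the left, with its pedal up (front edge ~(110,160)), the orange lock at (140,115) and tab side at (95..185,110). The far one (370,140) is stowed. Next I'll measure with depth.

```bash
cat > h.py <<'E'
import numpy as np,cv2
from workcell import sensors,cams,manip
from scipy.spatial.transform import Rotation as R
def grab(n,tag):
    m=cams.camera_model(n);p,d=cams.camera(n)
    np.savez(f"pics/{tag}.npz",p=p,d=d,K=m["intrinsics"],V=m["view"]);cv2.imwrite(f"pics/{tag}.png",p[:,:,::-1])
    return load(tag)
def load(tag):
    z=np.load(f"pics/{tag}.npz");p,d,K,V=z["p"],z["d"],z["K"],z["V"]
    v,u=np.mgrid[:384,:512]
    c=np.stack([(u-K[0,2])/K[0,0]*d,(v-K[1,2])/K[1,1]*d,d],-1)
    w=(c-V[:3,3])@V[:3,:3]
    w[d==0]=np.nan
    return p,w
def proj(tag,X):
    z=np.load(f"pics/{tag}.npz");K,V=z["K"],z["V"]
    c=V[:3,:3]@np.asarray(X)+V[:3,3];q=K@c;return q[:2]/q[2]
def crop(tag,x0,y0,x1,y1,s):
    p=cv2.imread(f"pics/{tag}.png")[y0:y1,x0:x1];cv2.imwrite(f"pics/{tag}_c.png",cv2.resize(p,None,fx=s,fy=s,interpolation=cv2.INTER_CUBIC))
def st():
    o=sensors.get_obs();print("t",round(o["clock"],2),"p",np.round(o["position"],4),"q",np.round(o["ee_rot"],4),"F",np.round(o["ft_force"],2),"M",np.round(o["torque"],2),"g",round(o["grip_width"],3),"j",np.round(o["joint_pos"],2))
E
python3 - <<'E'
from h import *
crop("wrist0",40,50,250,250,3.5)
p,w=load("wrist0")
# edges of near ski: rows
for v in (20,60,100,140,180,220,260):
    z=w[v,:,2]; on=(z>.128)&(z<.155)
    u=np.where(on)[0]
    print(v,[ (int(a),np.round(w[v,a],4).tolist()) for a in (u[0],u[u<260].max() if (u<260).any() else u[0])])
for (u,v) in [(98,100),(169,93),(188,203),(118,213),(80,158),(150,153),(110,160),(140,116),(185,168),(140,180),(100,122),(160,110),(190,20),(240,150)]:
    print((u,v),np.round(w[v,u],4))
E
```

```text
20 [(54, [0.4834, 0.1291, 0.1368]), (196, [0.5819, 0.1299, 0.1322])]
60 [(64, [0.4863, 0.1032, 0.1387]), (201, [0.584, 0.1037, 0.1329])]
100 [(75, [0.4877, 0.0756, 0.1366]), (206, [0.5864, 0.0755, 0.1338])]
140 [(85, [0.4908, 0.0457, 0.1382]), (212, [0.589, 0.0445, 0.13])]
180 [(167, [0.555, 0.016, 0.148]), (217, [0.5918, 0.0113, 0.1314])]
220 [(88, [0.4913, -0.0151, 0.1548]), (232, [0.6047, -0.0193, 0.1449])]
260 [(117, [0.5, -0.0615, 0.1379]), (228, [0.599, -0.0637, 0.1339])]
(98, 100) [0.5118 0.0759 0.1498]
(169, 93) [0.5625 0.0806 0.148 ]
(188, 203) [0.5739 0.0026 0.1635]
(118, 213) [ 0.5206 -0.0053  0.1639]
(80, 158) [0.5202 0.0439 0.1981]
(150, 153) [0.544  0.0373 0.1479]
(110, 160) [0.5391 0.0433 0.2005]
(140, 116) [0.5512 0.0667 0.178 ]
(185, 168) [0.5743 0.0301 0.1662]
(140, 180) [0.5509 0.028  0.1899]
(100, 122) [0.5249 0.063  0.1772]
(160, 110) [0.5579 0.0694 0.1575]
(190, 20) [0.5791 0.1284 0.1396]
(240, 150) [ 6.041e-01  1.270e-02 -2.000e-04]
```

View pics/wrist0_c.png

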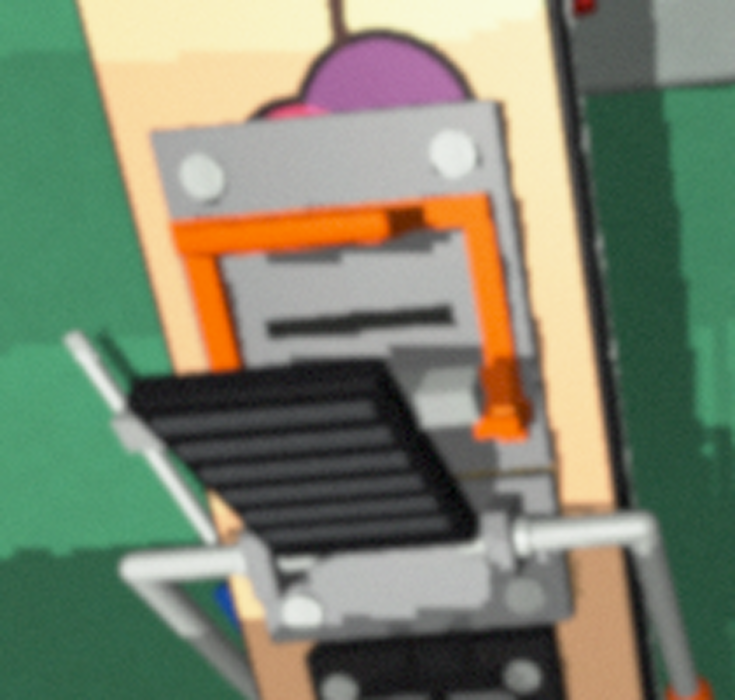

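```bash
python3 -m jog '[[[-0.02,0.01,0.02],[0,0,0.02],50],[[-0.02,0.01,0.01],[0,0,0.02],0],[[-0.02,0.01,0],[0,0,0.02],0],[[-0.02,0.01,0],[0,0,0.02],0],[[0,0,0],[0,0,0],0]]' 20
python3 - <<'E'
from h import *
st(); p,w=grab("wrist","w1"); st()
E
```

```text
clock: 0.78
position: [0.5417, 0.0408, 0.2787]
ee_rot: [0.677, 0.736, -0.002, -0.001]
ft_force: [0.1, 0.3, -0.4]
grip_width: 0.0
t 0.78 p [0.5417 0.0408 0.2787] q [ 0.6774  0.7356 -0.0017 -0.0013] F [ 0.11  0.34 -0.37] M [-0.01  0.02 -0.03] g 0.0 j [-0.06  0.15 -0.11  1.63  0.02  1.37 -0.09]
t 0.82 p [0.5423 0.0402 0.2786] q [ 0.6779  0.7352 -0.0017 -0.0011] F [ 1.13 -0.03  0.96] M [-0.02 -0.01 -0.01] g -0.003 j [-0.06  0.15 -0.11  1.63  0.02  1.37 -0.09]
```

View pics/w1.png

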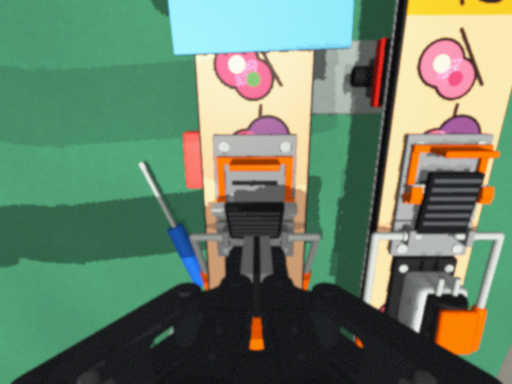

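Run:
```python
from h import *
p,w=load("w1")
crop("w1",180,110,340,300,4)
L=[];Rr=[]
for v in range(60,200,4):
    z=w[v,:,2]; u=np.where((abs(z-.14)<.004))[0]; u=u[(u>185)&(u<330)]
    if len(u)>20: L.append(w[v,u[0]][:2]); 
    u2=u
    if len(u)>20: Rr.append(w[v,u2[-1]][:2])
L=np.array(L);Rr=np.array(Rr)
for A in (L,Rr):
    c=np.polyfit(A[:,1],A[:,0],1); print(c, np.std(A[:,0]-np.polyval(c,A[:,1])))
# median top sheet height
m=(abs(w[...,2]-.14)<.004); print("top",np.nanmedian(w[60:130,210:300,2]))
z=np.load("pics/wrist0.npz")
p0,w0=load("wrist0")
# intensity: orange mask points
for tag in("wrist0","w1"):
    p,w=load(tag);p=p.astype(int)
    om=(p[...,0]>180)&(p[...,1]<140)&(p[...,1]>60)&(p[...,2]<70)&(w[...,0]<.6)&(w[...,1]>0.015)&(w[...,2]>.14)
    q=w[om]; print(tag,len(q),np.round(np.percentile(q,[1,5,25,50,75,95,99],axis=0),4).tolist())
    c=(w[...,0]<.6)&(p.max(-1)<75)&(w[...,2]>.16)&(w[...,2]<.215)&(w[...,1]>-.01)&(w[...,1]<.06)
    q=w[c];t=q[q[:,2]>np.percentile(q[:,2],90)];print(len(q),np.round(np.percentile(q[:,2],[5,50,95,99]),4),np.round(np.median(t,0),4))
```

```text
[-0.08607072  0.49488215] 0.0002627693943460195
[-0.08708789  0.59238767] 0.000368304969160862
top 0.13985277139165497
wrist0 1401 [[0.5072, 0.0252, 0.1508], [0.5089, 0.0288, 0.1515], [0.5236, 0.0487, 0.1524], [0.5465, 0.0642, 0.1544], [0.5677, 0.0673, 0.1771], [0.5718, 0.0698, 0.1783], [0.5744, 0.0706, 0.1789]]
3531 [0.1688 0.19   0.2013 0.202 ] [0.5421 0.0418 0.2013]
w1 962 [[0.507, 0.0324, 0.1506], [0.5083, 0.0368, 0.1513], [0.5129, 0.0563, 0.1522], [0.5361, 0.0663, 0.154], [0.5568, 0.0684, 0.1762], [0.569, 0.0705, 0.178], [0.5706, 0.0717, 0.1789]]
1977 [0.1724 0.1938 0.2012 0.2019] [0.5393 0.0417 0.2012]
```

View pics/w1_c.png

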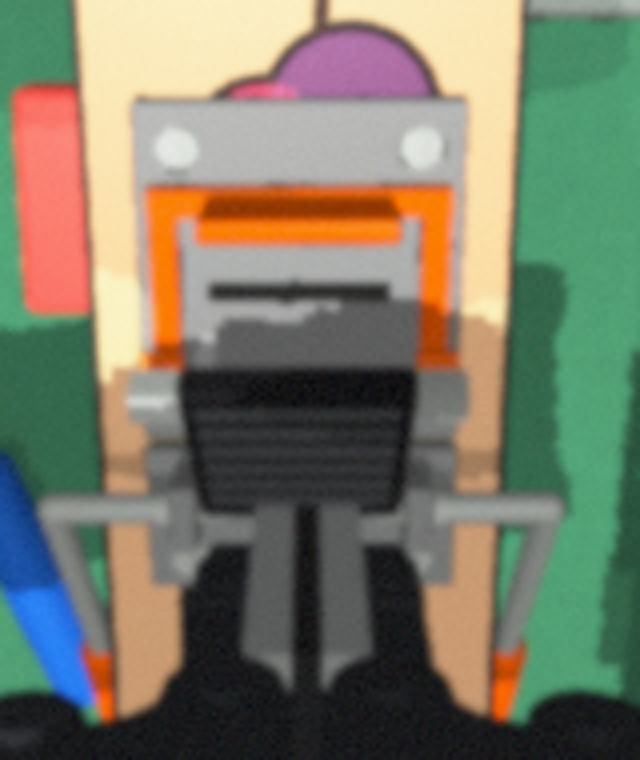

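Run:
```python
from h import *
for tag in("wrist0","w1"):
    p,w=load(tag);p=p.astype(int)
    s=-.0863*(w[...,0]-.5436)+.9963*w[...,1]; t=-(.9963*(w[...,0]-.5436)+.0863*w[...,1])
    om=(p[...,0]>150)&(p[...,1]<140)&(p[...,2]<70)&(abs(t)<.05)&(s>.015)&(s<.1)&(w[...,2]>.172)
    print(tag,"tab s",np.round(np.percentile(s[om],[2,10,50,90,98]),4),"t",np.round(np.percentile(t[om],[2,50,98]),4),"z",np.round(np.percentile(w[om][:,2],[2,50,90,98]),4))
    c=(abs(t)<.024)&(p.max(-1)<90)&(w[...,2]>.165)&(w[...,2]<.21)&(s>-.01)&(s<.06)
    for a in np.arange(.0,.056,.004):
        k=c&(abs(s-a)<.002)
        if k.sum()>5: print(round(a,3),k.sum(),np.round(np.percentile(w[k][:,2],[10,50,90]),4))
```

```text
wrist0 tab s [0.0635 0.0643 0.0665 0.0685 0.0689] t [-0.0194 -0.0014  0.018 ] z [0.1731 0.1775 0.1784 0.1789]
0.0 73 [0.1657 0.1666 0.1673]
0.004 188 [0.1672 0.1688 0.171 ]
0.008 273 [0.1718 0.1731 0.1741]
0.012 235 [0.1741 0.1772 0.1787]
0.016 265 [0.1779 0.1792 0.1811]
0.02 318 [0.1822 0.1836 0.1846]
0.024 297 [0.1845 0.1875 0.1892]
0.028 339 [0.1883 0.1897 0.1916]
0.032 389 [0.1927 0.1941 0.1951]
0.036 373 [0.1951 0.1979 0.1997]
0.04 477 [0.1988 0.2003 0.2017]
0.044 570 [0.1976 0.1998 0.2015]
w1 tab s [0.0299 0.0656 0.0675 0.0689 0.0691] t [-0.0291 -0.0004  0.018 ] z [0.173  0.1773 0.1786 0.3154]
0.0 21 [0.1655 0.1664 0.167 ]
0.004 68 [0.1675 0.1709 0.1722]
0.008 156 [0.1723 0.1731 0.1741]
0.012 114 [0.1761 0.1777 0.1789]
0.016 103 [0.1778 0.1789 0.18  ]
0.02 200 [0.1826 0.1837 0.1845]
0.024 130 [0.1855 0.1883 0.1894]
0.028 155 [0.1885 0.1896 0.1928]
0.032 199 [0.1932 0.1941 0.1949]
0.036 164 [0.1956 0.1985 0.1997]
0.04 243 [0.1992 0.2006 0.2016]
0.044 443 [0.1972 0.1996 0.2014]
0.048 14 [0.1974 0.1977 0.1981]
```

```bash
python3 -m jog '[[[-0.001,-0.003,-0.02],[0,0,0.006],0],[[-0.001,-0.002,-0.02],[0,0,0],0],[[0,0,-0.008],[0,0,0],0],[[0,0,0],[0,0,0],0],[[0,0,0],[0,0,0],0]]'; python3 -c "from h import *;st()"; python3 -m jog '[[[0,0,0],[0,0,0],0]]';  python3 -c "from h import *;st()"
```

```text
clock: 1.45
position: [0.5426, 0.0332, 0.2297]
ee_rot: [0.677, 0.736, -0.002, -0.001]
ft_force: [0.2, 0.7, -0.4]
grip_width: -0.001
t 1.45 p [0.5426 0.0332 0.2297] q [ 6.769e-01  7.361e-01 -1.600e-03 -6.000e-04] F [ 0.2   0.71 -0.43] M [ 0.    0.01 -0.01] g -0.001 j [-0.05  0.17 -0.11  1.7   0.02  1.27 -0.08]
clock: 1.58
position: [0.543, 0.0333, 0.2302]
ee_rot: [0.677, 0.736, -0.001, -0.0]
ft_force: [0.5, 0.4, 0.2]
grip_width: 0.002
t 1.57 p [0.543  0.0333 0.2302] q [ 6.769e-01  7.361e-01 -1.300e-03 -4.000e-04] F [0.47 0.36 0.19] M [-0.04 -0.01 -0.02] g 0.002 j [-0.05  0.17 -0.11  1.7   0.02  1.27 -0.08]
```

```bash
python3 -m jog '[[[-0.002,0.001,-0.004],[0,0,0],0],[[0,0,-0.003],[0,0,0],0],[[0,0,0],[0,0,0],0]]'; python3 -m jog '[[[0,0,-0.002],[0,0,0],0],[[0,0,0],[0,0,0],0]]';python3 -m jog '[[[0,0,-0.002],[0,0,0],0],[[0,0,0],[0,0,0],0]]'
```

```text
clock: 1.95
position: [0.541, 0.0345, 0.2234]
ee_rot: [0.677, 0.736, -0.001, -0.0]
ft_force: [-0.8, 0.2, 0.1]
grip_width: 0.002
clock: 2.2
position: [0.5412, 0.0346, 0.2215]
ee_rot: [0.677, 0.736, -0.001, 0.0]
ft_force: [-0.4, -0.2, -0.1]
grip_width: -0.004
clock: 2.45
position: [0.5416, 0.0342, 0.2202]
ee_rot: [0.677, 0.736, -0.0, 0.001]
ft_force: [-1.4, -1.4, 4.3]
grip_width: 0.001
```

```bash
python3 -m jog '[[[-0.0005,0.001,-0.002],[0,0,0],0],[[0,0.0015,-0.002],[0,0,0],0]]'; python3 -m jog '[[[0,0.0015,-0.002],[0,0,0],0],[[0,0.0015,-0.002],[0,0,0],0]]'
```

```text
clock: 2.7
position: [0.5415, 0.0367, 0.2169]
ee_rot: [0.677, 0.736, 0.0, 0.001]
ft_force: [-2.6, -0.2, 5.5]
grip_width: 0.001
clock: 2.95
position: [0.5412, 0.0397, 0.2132]
ee_rot: [0.677, 0.736, -0.0, 0.001]
ft_force: [-1.1, -1.6, 5.0]
grip_width: 0.0
```

```bash
python3 -m jog '[[[0,0.001,-0.002],[0,0,0],0],[[0,0.001,-0.002],[0,0,0],0],[[0,0.001,-0.002],[0,0,0],0]]'; python3 -m jog '[[[0,0.001,-0.002],[0,0,0],0],[[0,0.001,-0.002],[0,0,0],0]]';python3 -m jog '[[[0,0.001,-0.002],[0,0,0],0],[[0,0.0005,-0.002],[0,0,0],0]]'
```

```text
clock: 3.32
position: [0.5409, 0.0431, 0.2079]
ee_rot: [0.677, 0.736, 0.0, 0.001]
ft_force: [-2.8, -1.2, 5.9]
grip_width: 0.002
clock: 3.58
position: [0.5408, 0.045, 0.2044]
ee_rot: [0.677, 0.736, 0.0, 0.001]
ft_force: [-2.0, -1.3, 6.0]
grip_width: 0.004
clock: 3.82
position: [0.5407, 0.0464, 0.2011]
ee_rot: [0.677, 0.736, 0.0, 0.001]
ft_force: [-2.8, 0.4, 8.1]
grip_width: 0.003
```

```bash
python3 -m jog '[[[-0.0003,0.0008,-0.002],[0,0,0],0],[[0,0.0005,-0.002],[0,0,0],0],[[0,0.0005,-0.002],[0,0,0],0]]'; python3 -m jog '[[[0,0.0005,-0.0015],[0,0,0],0],[[0,0,0],[0,0,0],0]]'
```

```text
clock: 4.2
position: [0.5405, 0.0482, 0.1964]
ee_rot: [0.677, 0.736, 0.0, 0.002]
ft_force: [-3.1, -1.3, 7.8]
grip_width: 0.0
clock: 4.45
position: [0.5404, 0.0485, 0.1957]
ee_rot: [0.677, 0.736, 0.0, 0.002]
ft_force: [-2.5, -1.1, 8.1]
grip_width: 0.0
```

```bash
python3 -m jog '[[[0,0.0003,-0.0015],[0,0,0],0],[[0,0.0003,-0.0015],[0,0,0],0]]'; python3 -m jog '[[[0,0.0002,-0.001],[0,0,0],0],[[0,0,-0.001],[0,0,0],0]]';python3 -m jog '[[[0,0.0,-0.001],[0,0,0],0]]';python3 -m jog '[[[0,0.0,-0.001],[0,0,0],0]]'
```

```text
clock: 4.7
position: [0.5404, 0.0491, 0.1938]
ee_rot: [0.678, 0.735, 0.001, 0.002]
ft_force: [-3.7, -1.3, 8.6]
grip_width: -0.001
clock: 4.95
position: [0.5404, 0.0493, 0.1928]
ee_rot: [0.678, 0.735, 0.001, 0.002]
ft_force: [-2.5, -0.8, 8.5]
grip_width: -0.002
clock: 5.08
position: [0.5403, 0.0494, 0.1923]
ee_rot: [0.678, 0.735, 0.001, 0.002]
ft_force: [-3.0, -0.9, 8.1]
grip_width: -0.002
clock: 5.2
position: [0.5403, 0.0496, 0.1919]
ee_rot: [0.678, 0.735, 0.001, 0.002]
ft_force: [-3.7, -0.5, 8.1]
grip_width: -0.0
```

```bash
for i in 1 2; do :; done; python3 -m jog '[[[0,0,-0.0015],[0,0,0],0],[[0,0,-0.0015],[0,0,0],0]]'; python3 -m jog '[[[0,0,-0.0015],[0,0,0],0],[[0,0,-0.0015],[0,0,0],0]]';python3 -m jog '[[[0,0.0,-0.0015],[0,0,0],0]]';python3 -m jog '[[[0,0.0,-0.0015],[0,0,0],0]]'
```

```text
clock: 5.45
position: [0.5403, 0.0499, 0.1901]
ee_rot: [0.677, 0.736, 0.001, 0.003]
ft_force: [-3.3, -0.5, 9.0]
grip_width: -0.006
clock: 5.7
position: [0.5402, 0.0503, 0.1883]
ee_rot: [0.677, 0.736, 0.002, 0.003]
ft_force: [-4.2, 0.0, 9.0]
grip_width: 0.006
clock: 5.82
position: [0.5402, 0.0505, 0.1874]
ee_rot: [0.677, 0.736, 0.002, 0.003]
ft_force: [-3.5, -1.4, 9.6]
grip_width: -0.006
clock: 5.95
position: [0.5402, 0.0506, 0.1865]
ee_rot: [0.677, 0.736, 0.002, 0.003]
ft_force: [-3.5, -0.9, 9.1]
grip_width: 0.001
```

```bash
python3 -m jog '[[[0,-0.0002,-0.0015],[0,0,0],0]]';python3 -m jog '[[[0,-0.0002,-0.0015],[0,0,0],0]]';python3 -m jog '[[[0,-0.0002,-0.0015],[0,0,0],0]]';python3 -m jog '[[[0,-0.0002,-0.001],[0,0,0],0]]'
```

```text
clock: 6.08
position: [0.5402, 0.0507, 0.1856]
ee_rot: [0.677, 0.736, 0.002, 0.003]
ft_force: [-3.7, 0.7, 9.3]
grip_width: 0.001
clock: 6.2
position: [0.5402, 0.0508, 0.1848]
ee_rot: [0.677, 0.736, 0.003, 0.003]
ft_force: [-3.4, -0.3, 9.6]
grip_width: -0.001
clock: 6.32
position: [0.5401, 0.0509, 0.1839]
ee_rot: [0.677, 0.736, 0.003, 0.003]
ft_force: [-3.3, -0.2, 9.5]
grip_width: 0.002
clock: 6.45
position: [0.5401, 0.0509, 0.1836]
ee_rot: [0.677, 0.736, 0.003, 0.003]
ft_force: [-3.6, -0.5, 9.6]
grip_width: -0.001
```

```bash
python3 -m jog '[[[0,-0.0002,-0.001],[0,0,0],0],[[0,-0.0002,-0.001],[0,0,0],0]]';python3 -m jog '[[[0,-0.0002,-0.001],[0,0,0],0],[[0,-0.0002,-0.001],[0,0,0],0]]';python3 -m jog '[[[0,-0.0002,-0.001],[0,0,0],0]]'
```

```text
clock: 6.7
position: [0.5401, 0.051, 0.1832]
ee_rot: [0.677, 0.736, 0.003, 0.003]
ft_force: [-4.1, -0.8, 12.0]
grip_width: 0.001
clock: 6.95
position: [0.5401, 0.0509, 0.1832]
ee_rot: [0.677, 0.736, 0.004, 0.003]
ft_force: [-4.0, -1.0, 12.7]
grip_width: -0.002
clock: 7.08
position: [0.5401, 0.051, 0.1832]
ee_rot: [0.677, 0.736, 0.004, 0.003]
ft_force: [-4.5, -1.3, 12.7]
grip_width: -0.003
```

Run:
```python
from h import *
grab("wrist","w2");grab("side","s2"); st()
crop("w2",170,110,350,290,4)
z=cv2.imread("pics/s2.png")[110:230,190:330];cv2.imwrite("pics/s2_c.png",cv2.resize(z,None,fx=5,fy=5,interpolation=cv2.INTER_CUBIC))
```

```text
t 7.17 p [0.5401 0.051  0.1832] q [0.677  0.736  0.0042 0.0032] F [-4.97 -0.66 12.61] M [-0.2   1.17  0.  ] g -0.0 j [-0.07  0.2  -0.12  1.77  0.03  1.16 -0.12]
```

View pics/w2_c.png

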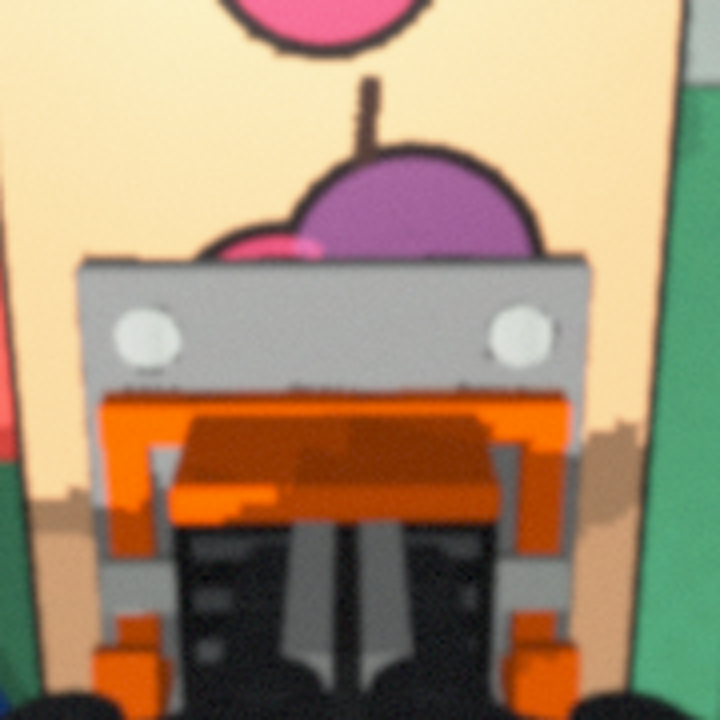

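View pics/s2_c.png

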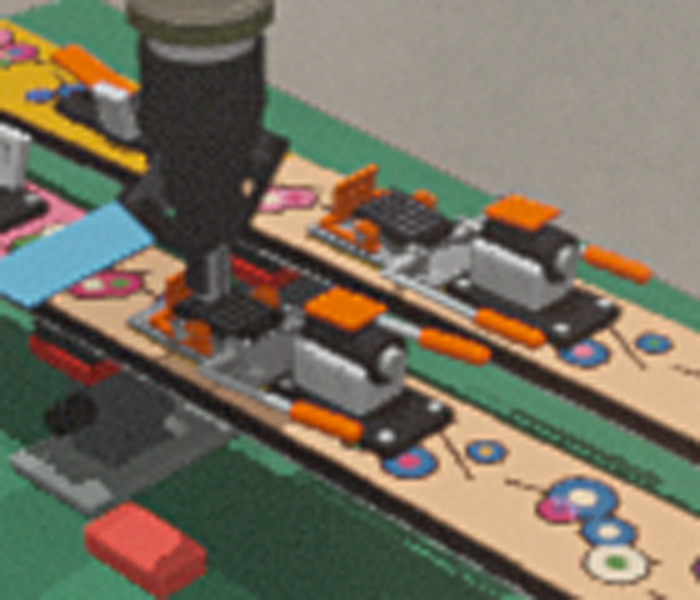

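```bash
python3 -m jog '[[[0,0,-0.0015],[0,0,0],0],[[0,0,-0.002],[0,0,0],0]]';python3 -m jog '[[[-0.0001,0.0015,-0.002],[0,0,0],0]]';python3 -m jog '[[[-0.0001,0.0015,-0.002],[0,0,0],0]]'
```

```text
clock: 7.42
position: [0.5401, 0.051, 0.1828]
ee_rot: [0.677, 0.736, 0.005, 0.004]
ft_force: [-10.9, -1.9, 22.5]
grip_width: 0.002
clock: 7.55
position: [0.5401, 0.0512, 0.1828]
ee_rot: [0.678, 0.735, 0.004, 0.004]
ft_force: [-10.1, -9.7, 22.9]
grip_width: 0.001
clock: 7.68
position: [0.5401, 0.0512, 0.1829]
ee_rot: [0.678, 0.735, 0.004, 0.005]
ft_force: [-9.3, -6.8, 21.4]
grip_width: -0.004
```

```bash
cat >> h.py <<'E'
def rotfix(yaw=.0864):
    q=sensors.get_obs()["ee_rot"]; Rd=R.from_rotvec([0,0,yaw])*R.from_quat([.70710678,.70710678,0,0])
    print("fix",np.round((Rd*R.from_quat(q).inv()).as_rotvec(),4))
E
python3 -m jog '[[[-0.0005,0,-0.0008],[0,0,0],0]]'; python3 -c "
from h import *
st();rotfix()"
```

```text
clock: 7.8
position: [0.5399, 0.0509, 0.1835]
ee_rot: [0.678, 0.735, 0.004, 0.006]
ft_force: [-1.1, 0.7, 10.0]
grip_width: 0.002
t 7.8 p [0.5399 0.0509 0.1835] q [0.6782 0.7348 0.0044 0.0059] F [-1.13  0.75  9.96] M [0.28 0.52 0.06] g 0.002 j [-0.07  0.19 -0.12  1.78  0.03  1.16 -0.12]
fix [0.0015 0.0148 0.0064]
```

```bash
python3 -m jog '[[[0,0,-0.001],[0,0.008,0.003],0],[[0,0,-0.001],[0,0.007,0.003],0]]'; python3 -c "
from h import *
st();rotfix()"; python3 -m jog '[[[0,0,-0.001],[0,0.004,0],0]]'
```

```text
clock: 8.05
position: [0.5403, 0.051, 0.1834]
ee_rot: [0.676, 0.737, 0.0, 0.001]
ft_force: [-3.4, -0.5, 8.8]
grip_width: -0.002
t 8.05 p [0.5403 0.051  0.1834] q [0.6761 0.7368 0.     0.001 ] F [-3.36 -0.51  8.8 ] M [-0.2   0.71  0.  ] g -0.002 j [-0.07  0.2  -0.12  1.76  0.03  1.17 -0.12]
fix [0.0012 0.0015 0.0005]
clock: 8.18
position: [0.5404, 0.051, 0.1833]
ee_rot: [0.676, 0.737, -0.001, -0.0]
ft_force: [-4.4, -2.2, 10.7]
grip_width: -0.003
```

```bash
python3 -m jog '[[[-0.0005,0,-0.0013],[0,0,0],0]]';python3 -m jog '[[[-0.0005,0.001,-0.0013],[0,0,0],0]]'; python3 -m jog '[[[-0.0004,0.0015,-0.0013],[0,0,0],0]]'
```

```text
clock: 8.3
position: [0.5403, 0.0511, 0.1831]
ee_rot: [0.676, 0.737, -0.001, 0.0]
ft_force: [-3.2, -1.7, 13.6]
grip_width: 0.003
clock: 8.43
position: [0.5403, 0.0511, 0.1831]
ee_rot: [0.676, 0.736, -0.001, 0.001]
ft_force: [-3.5, -5.5, 14.1]
grip_width: -0.001
clock: 8.55
position: [0.5403, 0.0512, 0.1831]
ee_rot: [0.677, 0.736, -0.001, 0.002]
ft_force: [-5.1, -6.5, 13.8]
grip_width: 0.002
```

```bash
python3 -m jog '[[[-0.0004,0.0022,-0.0013],[0,0,0],0]]';python3 -m jog '[[[-0.0004,0.0026,-0.0013],[0,0,0],0]]'
```

```text
clock: 8.68
position: [0.5402, 0.0513, 0.1831]
ee_rot: [0.678, 0.735, -0.001, 0.003]
ft_force: [-5.4, -8.7, 15.4]
grip_width: 0.002
clock: 8.8
position: [0.5402, 0.0514, 0.1831]
ee_rot: [0.679, 0.734, -0.002, 0.005]
ft_force: [-4.7, -10.1, 15.7]
grip_width: -0.001
```

```bash
python3 -c "
from h import *
rotfix()"; python3 -m jog '[[[-0.0004,0.003,-0.001],[0.003,0.003,0.003],0]]';python3 -m jog '[[[-0.0004,0.003,-0.001],[0.003,0.003,0.003],0]]'; python3 -c "
from h import *
rotfix();st()"
```

```text
fix [0.009  0.0042 0.0073]
clock: 8.93
position: [0.5403, 0.0516, 0.1833]
ee_rot: [0.678, 0.735, -0.003, 0.004]
ft_force: [-2.3, -8.4, 11.3]
grip_width: 0.001
clock: 9.05
position: [0.5404, 0.0523, 0.1833]
ee_rot: [0.678, 0.735, -0.003, 0.003]
ft_force: [-1.4, -8.0, 10.4]
grip_width: 0.003
fix [0.0086 0.0009 0.0061]
t 9.05 p [0.5404 0.0523 0.1833] q [ 0.6782  0.7349 -0.0029  0.0032] F [-1.44 -7.98 10.41] M [-1.71  0.41  0.03] g 0.003 j [-0.08  0.21 -0.12  1.76  0.04  1.18 -0.13]
```

```bash
python3 -m jog '[[[-0.0003,0.0025,-0.0012],[0.003,0,0.003],0]]';python3 -m jog '[[[-0.0003,0.0025,-0.0012],[0.003,0,0.003],0]]'; python3 -c "
from h import *
rotfix();st()"
```

```text
clock: 9.18
position: [0.5406, 0.0525, 0.1832]
ee_rot: [0.678, 0.735, -0.002, 0.003]
ft_force: [-4.4, -8.6, 14.2]
grip_width: 0.001
clock: 9.3
position: [0.5406, 0.0525, 0.1831]
ee_rot: [0.678, 0.735, -0.002, 0.004]
ft_force: [-4.2, -8.5, 14.0]
grip_width: 0.0
fix [0.0077 0.0027 0.0045]
t 9.3 p [0.5406 0.0525 0.1831] q [ 0.6776  0.7355 -0.0019  0.0036] F [-4.19 -8.5  14.02] M [-2.07  1.19  0.01] g 0.0 j [-0.08  0.21 -0.12  1.76  0.04  1.17 -0.13]
```

```bash
python3 -m jog '[[[-0.0005,0.003,-0.0009],[0.003,0,0.002],0]]';python3 -m jog '[[[-0.0005,0.003,-0.001],[0.003,0,0.002],0]]';python3 -m jog '[[[-0.0005,0.003,-0.001],[0.003,0,0.002],0]]'; python3 -c "
from h import *
rotfix();st()"
```

```text
clock: 9.43
position: [0.5406, 0.0532, 0.1833]
ee_rot: [0.678, 0.735, -0.001, 0.004]
ft_force: [-1.6, -7.8, 9.3]
grip_width: 0.003
clock: 9.55
position: [0.5407, 0.0541, 0.1833]
ee_rot: [0.678, 0.735, -0.0, 0.004]
ft_force: [-1.7, -8.3, 10.3]
grip_width: -0.003
clock: 9.68
position: [0.5409, 0.0549, 0.1833]
ee_rot: [0.678, 0.735, 0.0, 0.005]
ft_force: [-1.3, -7.2, 10.3]
grip_width: -0.0
fix [0.0056 0.0074 0.0051]
t 9.68 p [0.5409 0.0549 0.1833] q [6.778e-01 7.352e-01 4.000e-04 4.600e-03] F [-1.29 -7.19 10.27] M [-1.77  0.4  -0.04] g -0.0 j [-0.08  0.2  -0.12  1.77  0.03  1.17 -0.13]
```

Run:
```python
from h import *
p,w=grab("wrist","w3");crop("w3",170,110,350,290,4)
p=p.astype(int)
s=-.0863*(w[...,0]-.5436)+.9963*w[...,1]; t=-(.9963*(w[...,0]-.5436)+.0863*w[...,1])
om=(p[...,0]>150)&(p[...,1]<140)&(p[...,2]<70)&(abs(t)<.03)&(s>.05)&(s<.1)&(w[...,2]>.1755)
print("tab s",np.round(np.percentile(s[om],[2,10,50,90,98]),4),np.round(np.percentile(t[om],[2,50,98]),4))
p,w=load("w2");p=p.astype(int)
s=-.0863*(w[...,0]-.5436)+.9963*w[...,1]; t=-(.9963*(w[...,0]-.5436)+.0863*w[...,1])
om=(p[...,0]>150)&(p[...,1]<140)&(p[...,2]<70)&(abs(t)<.03)&(s>.05)&(s<.1)&(w[...,2]>.1755)
print("tab s",np.round(np.percentile(s[om],[2,10,50,90,98]),4),np.round(np.percentile(t[om],[2,50,98]),4))
st()
```

```text
tab s [0.0665 0.067  0.0687 0.0703 0.0707] [-0.0186  0.001   0.0191]
tab s [0.0649 0.0655 0.0674 0.069  0.0693] [-0.0185  0.0014  0.019 ]
t 9.72 p [0.5409 0.055  0.1833] q [6.778e-01 7.353e-01 5.000e-04 4.600e-03] F [-0.76 -7.52 10.56] M [-1.71  0.39 -0.04] g 0.001 j [-0.08  0.2  -0.12  1.77  0.03  1.17 -0.13]
```

View pics/w3_c.png

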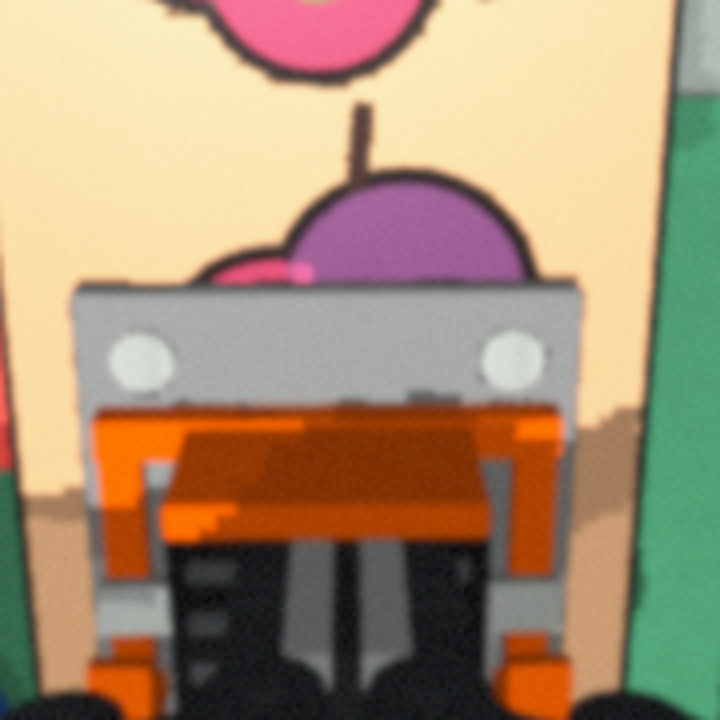

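```bash
python3 -m jog '[[[-0.001,0.003,-0.0011],[0.003,0.004,0.003],0]]';python3 -m jog '[[[-0.001,0.003,-0.0011],[0.003,0.003,0.002],0]]';python3 -m jog '[[[-0.001,0.003,-0.0011],[0.003,0.002,0.002],0]]'; python3 -c "
from h import *
rotfix();st()"
```

```text
clock: 9.85
position: [0.5408, 0.0557, 0.1833]
ee_rot: [0.677, 0.736, 0.0, 0.004]
ft_force: [-0.3, -7.8, 9.2]
grip_width: 0.003
clock: 9.98
position: [0.5408, 0.0565, 0.1833]
ee_rot: [0.678, 0.735, 0.0, 0.003]
ft_force: [0.3, -7.1, 10.2]
grip_width: 0.0
clock: 10.1
position: [0.5408, 0.0572, 0.1833]
ee_rot: [0.678, 0.735, 0.001, 0.003]
ft_force: [-1.3, -8.4, 10.8]
grip_width: 0.004
fix [0.0035 0.0056 0.0047]
t 10.1 p [0.5408 0.0572 0.1833] q [6.776e-01 7.354e-01 6.000e-04 3.200e-03] F [-1.25 -8.44 10.76] M [-1.82  0.05  0.05] g 0.004 j [-0.08  0.2  -0.13  1.76  0.03  1.17 -0.13]
```

```bash
python3 -m jog '[[[-0.001,0.0035,-0.0013],[0.002,0.003,0.003],0]]';python3 -m jog '[[[-0.001,0.0035,-0.0013],[0.002,0.003,0.002],0]]';python3 -m jog '[[[-0.001,0.0035,-0.0013],[0.002,0.002,0.002],0]]'; python3 -c "
from h import *
rotfix();st()"
```

```text
clock: 10.22
position: [0.5408, 0.0583, 0.1832]
ee_rot: [0.677, 0.736, 0.0, 0.003]
ft_force: [-0.7, -9.0, 12.3]
grip_width: 0.001
clock: 10.35
position: [0.5408, 0.0592, 0.1832]
ee_rot: [0.678, 0.735, -0.0, 0.003]
ft_force: [-1.2, -7.8, 12.9]
grip_width: 0.0
clock: 10.48
position: [0.5409, 0.0602, 0.1832]
ee_rot: [0.678, 0.735, -0.0, 0.004]
ft_force: [-1.2, -8.6, 12.2]
grip_width: -0.001
fix [0.0053 0.0051 0.005 ]
t 10.47 p [0.5409 0.0602 0.1832] q [ 6.777e-01  7.353e-01 -2.000e-04  3.700e-03] F [-1.23 -8.56 12.22] M [-1.83  0.22 -0.02] g -0.001 j [-0.09  0.21 -0.13  1.76  0.04  1.17 -0.14]
```

```bash
python3 -m jog '[[[-0.001,0.0035,-0.0013],[0.003,0.003,0.003],0]]';python3 -m jog '[[[-0.001,0.0035,-0.0013],[0.002,0.003,0.002],0]]';python3 -m jog '[[[-0.0008,0.003,-0.0013],[0.002,0.002,0.002],0]]';python3 -m jog '[[[-0.0005,0.003,-0.0013],[0.002,0.002,0.002],0]]'; python3 -c "
from h import *
rotfix();st()"
```

```text
clock: 10.6
position: [0.5409, 0.0611, 0.1832]
ee_rot: [0.678, 0.735, -0.0, 0.003]
ft_force: [-0.3, -8.7, 11.7]
grip_width: -0.001
clock: 10.72
position: [0.5409, 0.062, 0.1832]
ee_rot: [0.678, 0.735, -0.001, 0.003]
ft_force: [-1.5, -8.8, 12.0]
grip_width: 0.004
clock: 10.85
position: [0.541, 0.0622, 0.1831]
ee_rot: [0.678, 0.735, -0.001, 0.004]
ft_force: [-2.8, -10.8, 12.1]
grip_width: -0.001
clock: 10.98
position: [0.5411, 0.0622, 0.1831]
ee_rot: [0.678, 0.735, -0.002, 0.004]
ft_force: [-3.9, -10.5, 14.8]
grip_width: 0.003
fix [0.0082 0.0033 0.0065]
t 10.97 p [0.5411 0.0622 0.1831] q [ 0.6783  0.7348 -0.0019  0.004 ] F [ -3.92 -10.46  14.76] M [-2.44  1.02 -0.06] g 0.003 j [-0.09  0.21 -0.13  1.76  0.04  1.17 -0.15]
```

```bash
cat >> h.py <<'E'
def tab(tag):
    p,w=load(tag);p=p.astype(int)
    s=-.0863*(w[...,0]-.5436)+.9963*w[...,1]; t=-(.9963*(w[...,0]-.5436)+.0863*w[...,1])
    om=(p[...,0]>150)&(p[...,1]<140)&(p[...,2]<70)&(abs(t)<.03)&(s>.05)&(s<.1)&(w[...,2]>.1755)&(w[...,2]<.185)
    print("tab s",np.round(np.percentile(s[om],[2,10,50,90,98]),4),np.round(np.percentile(t[om],[2,50,98]),4))
    for sg in(1,-1):
        k=om&(t*sg>.008);print(sg,np.round(np.percentile(s[k],[2,10,50,90,98]),4))
E
python3 - <<'E'
from h import *
grab("wrist","w4");crop("w4",170,110,350,290,4);tab("w2");tab("w4");st()
E
```

```text
tab s [0.0649 0.0655 0.0675 0.069  0.0693] [-0.0185  0.0011  0.0188]
1 [0.0648 0.0654 0.0674 0.0691 0.0694]
-1 [0.0654 0.0657 0.0676 0.0689 0.0691]
tab s [0.0737 0.0742 0.0761 0.0776 0.078 ] [-0.0185  0.0011  0.0188]
1 [0.0735 0.074  0.0762 0.0777 0.078 ]
-1 [0.0741 0.0744 0.076  0.0775 0.0778]
t 11.03 p [0.541  0.0622 0.1831] q [ 0.6783  0.7347 -0.002   0.004 ] F [ -3.33 -10.52  14.5 ] M [-2.4   0.86 -0.07] g -0.005 j [-0.09  0.21 -0.13  1.76  0.04  1.17 -0.15]
```

View pics/w4_c.png

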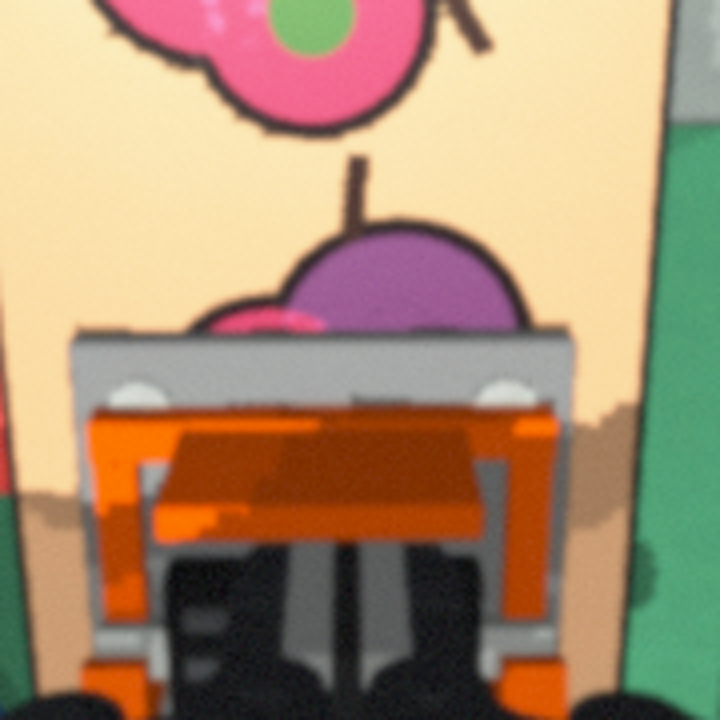

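```bash
python3 -m jog '[[[-0.0008,0.003,-0.0009],[0.003,0.002,0.003],0]]';python3 -m jog '[[[-0.0008,0.0032,-0.001],[0.003,0.002,0.003],0]]'; python3 -c "
from h import *
rotfix();st()"
```

```text
clock: 11.15
position: [0.541, 0.0624, 0.1833]
ee_rot: [0.678, 0.735, -0.002, 0.004]
ft_force: [-0.0, -8.4, 9.7]
grip_width: -0.002
clock: 11.28
position: [0.541, 0.0632, 0.1833]
ee_rot: [0.678, 0.735, -0.002, 0.004]
ft_force: [-1.1, -9.6, 9.1]
grip_width: -0.0
fix [0.0077 0.003  0.0056]
t 11.28 p [0.541  0.0632 0.1833] q [ 0.678   0.7351 -0.0018  0.0037] F [-1.06 -9.56  9.09] M [-1.86  0.11  0.03] g -0.0 j [-0.09  0.21 -0.13  1.76  0.04  1.17 -0.15]
```

```bash
python3 -m jog '[[[-0.0008,0.003,-0.0012],[0.003,0.002,0.003],0]]';python3 -m jog '[[[-0.0008,0.003,-0.0011],[0.003,0.002,0.003],0]]';python3 -m jog '[[[-0.0008,0.003,-0.0011],[0.003,0.002,0.003],0]]'; python3 -c "
from h import *
rotfix();st()
grab('wrist','w5');tab('w5');st()"
```

```text
clock: 11.4
position: [0.5411, 0.0636, 0.1832]
ee_rot: [0.678, 0.735, -0.002, 0.004]
ft_force: [-2.3, -10.9, 12.1]
grip_width: -0.0
clock: 11.52
position: [0.5411, 0.0636, 0.1832]
ee_rot: [0.678, 0.735, -0.002, 0.004]
ft_force: [-2.1, -11.7, 12.2]
grip_width: -0.002
clock: 11.65
position: [0.5411, 0.0636, 0.1832]
ee_rot: [0.678, 0.735, -0.002, 0.004]
ft_force: [-1.9, -10.8, 10.9]
grip_width: -0.003
fix [0.0081 0.0026 0.0045]
t 11.65 p [0.5411 0.0636 0.1832] q [ 0.6776  0.7354 -0.0021  0.0037] F [ -1.87 -10.83  10.94] M [-2.39  0.42 -0.01] g -0.003 j [-0.09  0.21 -0.13  1.76  0.04  1.17 -0.15]
tab s [0.0751 0.0757 0.0775 0.079  0.0794] [-0.0186  0.0015  0.0189]
1 [0.0749 0.0754 0.0775 0.0792 0.0795]
-1 [0.0754 0.0758 0.0774 0.0789 0.0792]
t 11.7 p [0.5411 0.0636 0.1832] q [ 0.6776  0.7354 -0.0021  0.0037] F [ -1.57 -11.17  12.2 ] M [-2.34  0.34  0.02] g 0.002 j [-0.09  0.21 -0.13  1.76  0.04  1.17 -0.15]
```

```bash
python3 -m jog '[[[-0.0003,0.002,-0.0004],[0.002,0.002,0.002],0]]';python3 -m jog '[[[-0.0003,0.002,-0.0002],[0.001,0.001,0.001],0]]';python3 -m jog '[[[-0.0003,0.002,0],[0.001,0.001,0.001],0]]'
```

```text
clock: 11.82
position: [0.5412, 0.0635, 0.1835]
ee_rot: [0.678, 0.735, -0.003, 0.003]
ft_force: [-2.4, -6.0, 8.4]
grip_width: -0.003
clock: 11.95
position: [0.5412, 0.0635, 0.1839]
ee_rot: [0.678, 0.735, -0.003, 0.004]
ft_force: [-2.7, -7.2, 8.1]
grip_width: -0.001
clock: 12.08
position: [0.5412, 0.0635, 0.1845]
ee_rot: [0.678, 0.735, -0.004, 0.004]
ft_force: [-1.8, -6.6, 7.3]
grip_width: 0.001
```

```bash
python3 -m jog '[[[-0.0003,0.002,-0.0001],[0.001,0.001,0.001],0]]';python3 -m jog '[[[-0.0003,0.0018,0],[0.001,0,0.001],0]]';python3 -m jog '[[[-0.0003,0.0018,0],[0.001,0,0.001],0]]'
```

```text
clock: 12.2
position: [0.5412, 0.0635, 0.1849]
ee_rot: [0.679, 0.734, -0.004, 0.004]
ft_force: [-1.6, -7.3, 8.8]
grip_width: 0.001
clock: 12.32
position: [0.5412, 0.0635, 0.1854]
ee_rot: [0.679, 0.734, -0.004, 0.005]
ft_force: [-0.9, -6.1, 5.2]
grip_width: 0.004
clock: 12.45
position: [0.5412, 0.0635, 0.1855]
ee_rot: [0.679, 0.734, -0.005, 0.005]
ft_force: [1.3, -6.1, 3.4]
grip_width: -0.005
```

```bash
python3 -m jog '[[[0,0.0015,0.0002],[0,0,0],0]]';python3 -m jog '[[[0,0.001,0.0003],[0,0,0],0]]';python3 -m jog '[[[0,0.0007,0.0004],[0,0,0],0]]';python3 -m jog '[[[0,0.0004,0.0005],[0,0,0],0]]'
```

```text
clock: 12.58
position: [0.5412, 0.0635, 0.1856]
ee_rot: [0.68, 0.733, -0.005, 0.006]
ft_force: [0.2, -4.5, 2.3]
grip_width: 0.002
clock: 12.7
position: [0.5412, 0.0635, 0.1857]
ee_rot: [0.68, 0.733, -0.006, 0.006]
ft_force: [1.4, -5.0, 1.2]
grip_width: 0.003
clock: 12.82
position: [0.5411, 0.0635, 0.1857]
ee_rot: [0.68, 0.733, -0.006, 0.006]
ft_force: [1.7, -5.2, -0.8]
grip_width: -0.001
clock: 12.95
position: [0.5411, 0.0635, 0.1858]
ee_rot: [0.68, 0.733, -0.007, 0.006]
ft_force: [1.9, -4.5, -1.3]
grip_width: -0.001
```

```bash
python3 -m jog '[[[0,-0.0003,0.0005],[0,0,0],0]]';python3 -m jog '[[[0,-0.0005,0.0007],[0,0,0],0]]'; python3 -m jog '[[[0,-0.0003,0.001],[0,0,0],0]]'; python3 -c "
from h import *
rotfix()"
```

```text
clock: 13.08
position: [0.541, 0.0634, 0.186]
ee_rot: [0.68, 0.733, -0.007, 0.006]
ft_force: [1.6, -2.2, -1.7]
grip_width: 0.003
clock: 13.2
position: [0.5408, 0.0634, 0.1865]
ee_rot: [0.68, 0.733, -0.007, 0.006]
ft_force: [0.8, -1.2, -0.6]
grip_width: -0.004
clock: 13.32
position: [0.5405, 0.0634, 0.1874]
ee_rot: [0.68, 0.733, -0.007, 0.005]
ft_force: [1.0, -2.8, -2.0]
grip_width: 0.006
fix [ 0.017  -0.0011  0.0112]
```

```bash
python3 -m jog '[[[0,-0.0006,0.001],[0,0,0],0],[[0,-0.0004,0.002],[0,0,0],0]]';python3 -m jog '[[[0,-0.0003,0.003],[0,0,0],0],[[0,0,0.004],[0,0,0],0],[[0,0,0.006],[0,0,0],0]]'
```

```text
clock: 13.58
position: [0.5403, 0.0634, 0.1907]
ee_rot: [0.68, 0.734, -0.006, 0.005]
ft_force: [-0.9, -1.0, -0.8]
grip_width: 0.002
clock: 13.95
position: [0.5403, 0.0639, 0.2048]
ee_rot: [0.679, 0.734, -0.006, 0.005]
ft_force: [-0.4, 0.1, 0.2]
grip_width: 0.002
```

Free of contact. I'll lift away and look.

```bash
python3 -m jog '[[[0,0,0.02],[0,0,0],0],[[0,-0.005,0.03],[0,0,0],0],[[0,-0.01,0.03],[0,0,0],0],[[0,0,0],[0,0,0],0]]'
python3 - <<'E'
from h import *
grab("wrist","w6");crop("w6",150,130,380,330,3.4);tab("w6");st()
grab("side","s6");crop("s6",190,110,330,230,5)
p,w=load("w6");p=p.astype(int)
s=-.0863*(w[...,0]-.5436)+.9963*w[...,1]; t=-(.9963*(w[...,0]-.5436)+.0863*w[...,1])
for a in np.arange(.03,.064,.004):
    k=(abs(t)<.02)&(p.max(-1)<90)&(w[...,2]>.15)&(w[...,2]<.22)&(abs(s-a)<.002)
    if k.sum()>5: print(round(a,3),k.sum(),np.round(np.median(w[k][:,2]),4))
E
```

```text
clock: 14.45
position: [0.5403, 0.0491, 0.2892]
ee_rot: [0.679, 0.734, -0.005, 0.005]
ft_force: [0.3, -0.4, 0.6]
grip_width: -0.003
tab s [0.0756 0.0758 0.0773 0.0785 0.0789] [-0.0185  0.0004  0.0181]
1 [0.0754 0.0758 0.0774 0.0784 0.0789]
-1 [0.0755 0.0757 0.0772 0.0785 0.0788]
t 14.5 p [0.5397 0.0496 0.2877] q [ 0.6788  0.7343 -0.0058  0.0042] F [ 0.1   0.46 -0.46] M [-0.   -0.02 -0.01] g -0.005 j [-0.08  0.14 -0.12  1.62  0.03  1.39 -0.12]
0.03 199 0.1651
0.034 166 0.1648
0.038 205 0.1658
0.042 178 0.1654
0.046 159 0.1662
0.05 181 0.1658
0.054 152 0.1667
0.058 277 0.1658
```

View pics/w6_c.png

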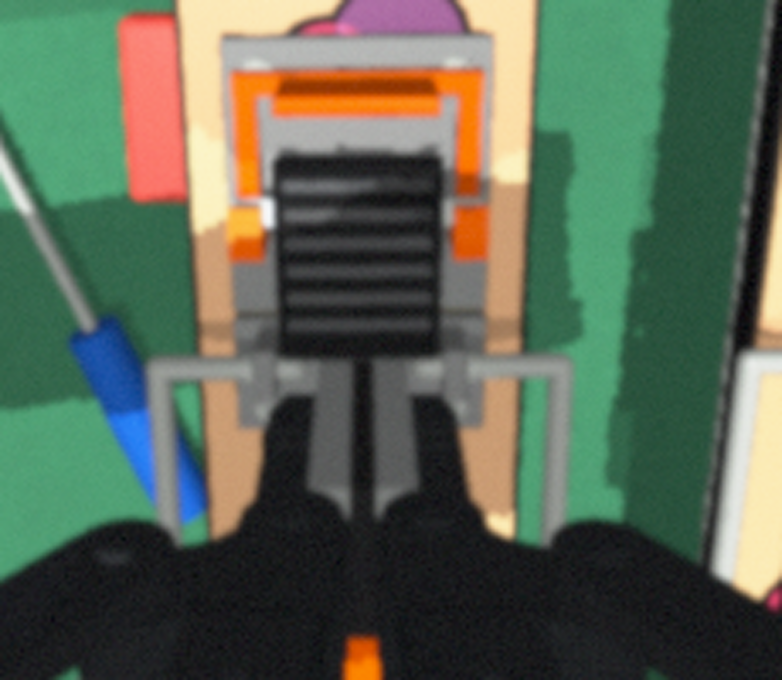

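View pics/s6_c.png

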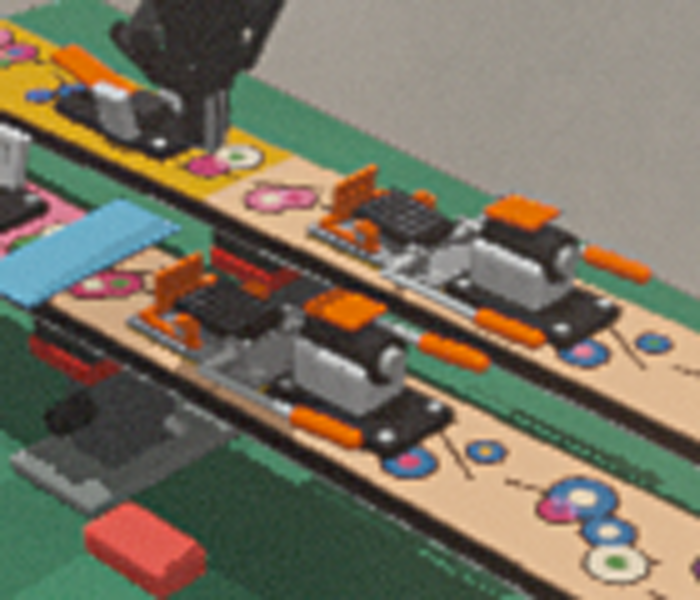

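The pedal lies level at about 166 mm (crop (360,250)), with the orange hooks over the bar ends at (247,232) and (470,232). The tab is 10 mm forward. It looks like the far brake, and the robot is clear.

```bash
python3 -c "
from h import *
print(manip.hand_in());st()"
```

```text
the job is handed in; nothing more can be done
None
the job is handed in; nothing more can be done
```

The near ski's brake is stowed, and I handed the job in at about 14.5 s of the 64 s allowed. With the gripper shut, I pressed the pedal down onto its rubber stop. I then slid the fingertip forward with the pedal held down, pushing the lock to its hard stop. Finally I eased the pedal up until it hung on the hooks, and lifted away.

**Final checks:**
- **Lock:** the camera shows the tab about 10 mm forward of its open position, still there after release.
- **Pedal:** it hangs level at about 166 mm above the bench, with the hooks over the bar ends. It looks like the far brake.
- **Contact:** the wrist force reads about zero, so the robot is touching nothing.
- **Surroundings:** I saw no contact with the far ski, and nothing I could see in the last pictures had moved.

**Forces:** the highest reading was about 25 N. It came when one press on the stop built up sideways force, and I backed off at once. Readings come only at the end of each move, so a short peak in between could have been higher. The lock push itself stayed within about 18 N.

**Less tidy:** the lock paused once at about 9 mm from friction on the pedal, then went home with a lighter press. Towards the end the tool was about 2 mm off the centre line and tilted about 1 degree, which did no harm that I could see.

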